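Square a plywood blank to the fence and slide it out over the tray

TASK

Get the thin plywood blank ready for edge sanding: with fingertips only, push it flush and square against the ledge's fence and along the ledge until about a quarter of its length sticks out past the end where the shallow dust tray stands, so that its end edge shows. Only push it, never lift or tip it; leave it lying there flat and at rest, with hands off, and leave the tray and the other things on the bench where they are.

Things in the scene. Friction and masses are not known exactly. Their poses are not given: they have to be found in the camera images.
- ledge: Raised wooden ledge, fixed to the bench: a dark wood board 190 mm (its x) by 340 mm (its y, the long way), whose top is 60 mm above the bench. A fence strip of lighter wood, 20 mm thick and 20 mm tall above that top, runs the full length on the far side (its +x), its inner face at x = +75 mm. Both ends (y = -170 and +170 mm) and the near side (x = -95 mm) are open. Origin: on the bench, under the middle of the board; z up. It stands turned up to about 15 degrees either way.
- blank: Loose pale plywood blank, 100 mm (its x) by 180 mm (its y) by 8 mm thick, about 90 g, lying flat on the ledge, at first off the fence and a little askew. Origin: centre of its underside; z up. Flush at the fence, its origin lies at x = +25 mm in the ledge's frame; with a quarter (45 mm) of its length past an end of the ledge, at y = +125 or -125 mm.
- tray: Shallow open aluminium dust tray, 150 mm (its x) by 120 mm (its y) by 30 mm tall, loose on the bench just beyond one end of the ledge (its +y or its -y end); the blank is to stick out at this end. Origin: centre of its underside.
- offcut: Bystander: loose hardwood offcut, 60 by 110 mm and 35 mm tall, on the bench beyond the ledge's other end. Origin: centre of its underside.
- jar: Bystander: closed jar, 56 mm across and 60 mm tall, standing on the bench close behind the fence. Origin: centre of its underside.
- sander: Bystander: loose cork sanding block, 40 by 75 mm and 35 mm tall, on the bench close behind the fence, beside the jar. Origin: centre of its underside.
Not all that is in view belongs to the job. Leave any pink or yellow look-alike of the blank alone.

How it is judged:
By the outcome, as a careful person would: the job done as asked, in the order asked, and still so for the second after the job is handed in, with the robot touching nothing.
It also fails if it takes over 51 s, if anything falls off the work surface, if the arm or the gripper's body presses on something with over 40 N, if the wrist force passes 120 N, or if a joint passes its speed limit or range.

ROBOT

A 7-joint arm with a two-finger parallel gripper is mounted at the origin on the work surface. World frame = base frame: x ahead of the robot, y to its left, z up, the work surface at z = 0. Lengths are in m, angles in rad, forces in N, time in s.
With the tool pointing down it reaches from about 0.35 to 0.775 m from the base axis. Payload 3.1 kg.
Tool frame: the origin (TCP) lies at the very end of the fingers, on their centre line; the grasp point (between the pads) lies 19 mm behind it; x points along the fingers, y is the direction in which the jaws open and shut, and the axes are right-handed (so a half turn about x gives the same grasp; the last joint's range is limited). The gripper opens to 85 mm and grips with 20 to 120 N. Pads are 22 mm wide; open, the fingers measure 114 mm over their backs; the gripper's body (76 mm by 85 mm) begins 54 mm behind the grasp point. The pads swing forward as they close: fully open they stand 13 mm farther back than shut.
Start: joints at [-1.254, 0.311, 0.014, 1.512, -0.004, 1.319, -0.027], TCP at [0.193, 0.515, 0.231] pointing down, gripper open.
Joint ranges: [-2.7, 2.7], [-0.3, 1.91], [-1.27, 1.3], [0.12, 2.57], [-1.44, 4.58], [0.2, 2.03], [-3.05, 3.05]. Speed limits (rad/s): [2.79, 2.79, 3.14, 3.14, 3.14, 3.14, 3.14].

INTERFACE

Orientations are given as a rotation vector (axis times angle).
In Python, from cell import state, snapshot, finish_job gives the robot as it stands. The module is installed in compiled form; this text tells all that it offers.
- The arm moves only by the shell command python3 -m handwheel 'ROWS' [OPENING] [FORCE]. ROWS is a JSON object of lists of equal length, an entry for each row: "slide": the shift along the tool's x, y, z in mm, a list of three; "rot": the turn, a rotation vector about the tool's x, y, z in degrees, a list of three. A call has exactly 10 rows; each row is the pose to reach, as a shift and turn from the pose commanded when the call began, along the tool's axes at that moment; what a row does not reach only later rows make up. A row lasts 1/12 s, in which the tool goes at most 41.7 mm and 7.16 degrees, less where a joint would pass 70% of its speed; a pose out of reach is approached as far as the arm can. A call with a gripper value outside its range is refused whole. OPENING is the closure in counts, from 0 (fully open) to 255 (shut), set as the call begins (- or left out, the last holds). The fingers move at their own pace and stop on an object; FORCE is the grip in N (left out, the last holds). Time passes only in rows, so rows that repeat a pose let the fingers close, or fill a call up. It gives the time, the measured TCP pose, the force and the opening at its end, in the units of the state.
- state(): the state, without advancing time (a new reading comes with each control period).
- snapshot(name): name is "scene" or "top" or "wrist"; returns a dict with "pixels" (400x640x3 uint8, red, green, blue), "z_map" (400x640 float32, m along the optical axis (not along the pixel's ray), 0 where there is no reading), "intrinsics" (3x3 intrinsics, pixels), "cam_to_world" (4x4, takes a point from camera to world coordinates). Camera axes: x right, y down, z forward; pixel columns grow to the right and rows downward; lengths in m; the calibration is good to about 2 mm. A picture is of the moment at which its call begins.
- finish_job(): hands the job in, once; it reports no verdict.
The state is a dict: "clock": time; "qpos": joint angles; "joint_vel": joint speeds; "tau": joint torques, N m; "tool_pos": TCP position; "ee_rot": TCP orientation; "force": force on the tool from outside, world axes, zero at the start; "torque": the same for the moment, N m; "gripper_width": opening from 0.0 (shut) to 1.0 (fully open).
Only numpy, scipy, OpenCV 4.12 (cv2) and the standard library are available. Lean on these libraries where they do the work, as an engineer would, in place of code of your own. Each camera call takes 0.05 s, during which the arm holds its last target. There are 200 camera calls.

## Working session

There is one attempt and no reset: what is moved stays moved. The work goes in short steps, Python scripts to look and compute and a shell command to move; the robot and the scene stay as the last step left them, time stands still between calls to the robot, and variables do not carry over. Pictures are saved under pics/ and viewed, about 8 in all and at most 12, crops included, and the job is handed in when it is done.

```bash
mkdir -p pics; cat > h.py <<'E'
import numpy as np, cv2
from cell import state, snapshot
def snap(n,f):
    s=snapshot(n); cv2.imwrite('pics/'+f+'.png',s['pixels'][...,::-1]); np.savez('pics/'+f+'.npz',**s); return s
def world(s,u,v,r=1):
    z=np.array(s['z_map'])[v-r:v+r+1,u-r:u+r+1]; z=np.median(z[z>0]) if (z>0).any() else np.nan
    p=np.linalg.inv(s['intrinsics'])@[u,v,1]*z
    return (s['cam_to_world']@[*p,1])[:3]
E
python3 - <<'E'
from h import *
print(state())
a=snap('top','top1');b=snap('scene','scene1')
for s in(a,b): print(s['intrinsics'],s['cam_to_world'])
E
```

```text
{'clock': 0.0, 'qpos': array([-1.25370576,  0.31175836,  0.01397202,  1.51306931, -0.00439267,
        1.31918075, -0.02719042]), 'joint_vel': array([-3.13744242e-04, -5.33527344e-04,  1.06687386e-03, -6.95155092e-06,
       -6.39590101e-04, -1.35138798e-04, -1.54178148e-03]), 'tau': array([ 5.52846595e-04, -3.79919279e+01,  1.46558066e-01, -2.30589169e+01,
        1.24237992e-02,  1.37791128e-02, -5.52210011e-07]), 'tool_pos': array([0.19285347, 0.5143009 , 0.23019813]), 'ee_rot': array([ 0.2795849 ,  1.55274033, -0.28331235]), 'force': array([-0.42188784,  0.1076648 ,  0.26131787]), 'torque': array([-0.02103946,  0.00029674,  0.00961782]), 'gripper_width': 1.0013375252040566}
[[368.10218545   0.         312.92755954]
 [  0.         368.10218545 198.0007705 ]
 [  0.           0.           1.        ]] [[ 0.00849205 -0.99719495  0.07436469  0.35249411]
 [-0.99994328 -0.00799028  0.00704241  0.01454418]
 [-0.00642846 -0.07442028 -0.99720625  1.22119028]
 [ 0.          0.          0.          1.        ]]
[[427.72054035   0.         322.14585386]
 [  0.         427.72054035 199.39171427]
 [  0.           0.           1.        ]] [[-0.68856514  0.44762019 -0.57053853  1.02612091]
 [ 0.72482964  0.40056011 -0.5605119   0.58412981]
 [-0.02236146 -0.79949219 -0.60026011  0.72470038]
 [ 0.          0.          0.          1.        ]]
```

View pics/top1.png

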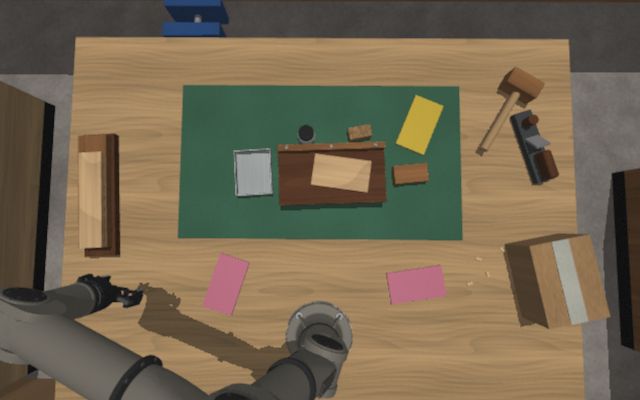

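View pics/scene1.png

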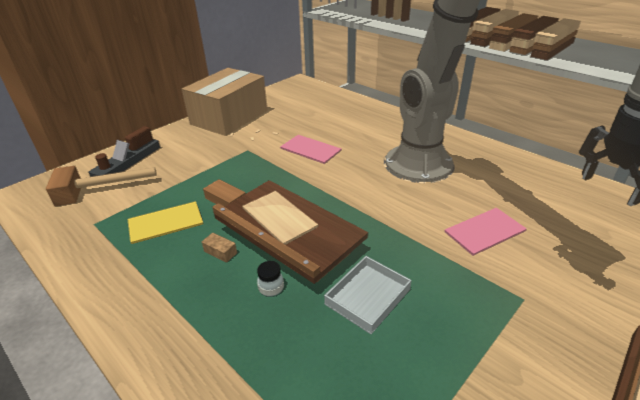

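Top view: the blank is the pale board on the dark ledge, about (341,173). The pink boards at (226,284) and (416,285) and the yellow one at (419,125) are look-alikes lying on the bench. The tray is at (253,172), so the push goes toward the picture's left (+y), with the fence on the upper side. The offcut is at (410,174), the jar at (306,133) and the sander at (360,132). I'll confirm in an enlarged crop.

```bash
python3 - <<'E'
import cv2
i=cv2.imread('pics/top1.png')[115:220,225:440]
cv2.imwrite('pics/c1.png',cv2.resize(i,None,fx=3.7,fy=3.7,interpolation=cv2.INTER_CUBIC))
i=cv2.imread('pics/scene1.png')[170:340,195:420]
cv2.imwrite('pics/c2.png',cv2.resize(i,None,fx=3.5,fy=3.5,interpolation=cv2.INTER_CUBIC))
E
```

```text
(no output)
```

View pics/c1.png

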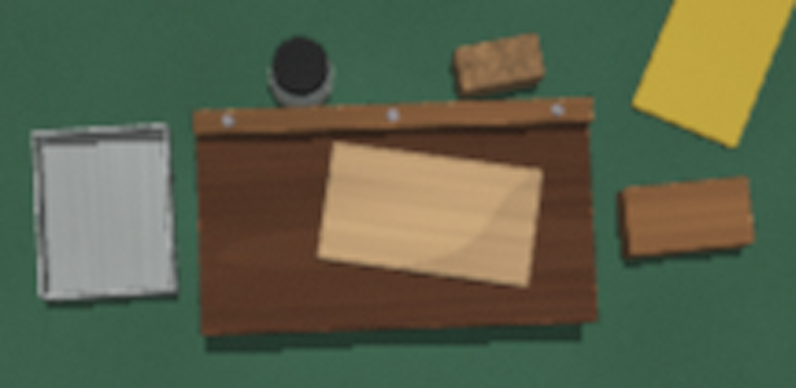

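View pics/c2.png

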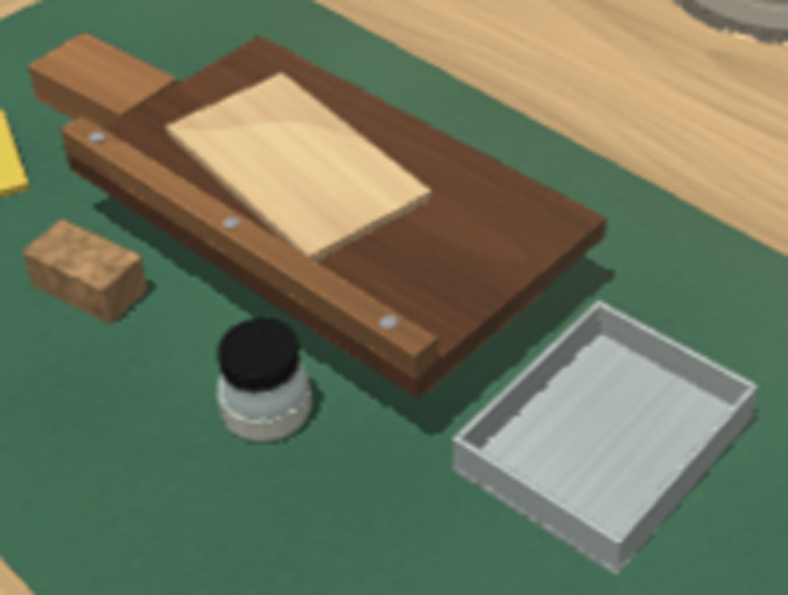

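The crops confirm the blank: it is the pale board on the ledge, with c1 corners (333,142), (543,169), (528,287), (318,259). Next I triangulate its corners and the ledge's.

```bash
cat >> h.py <<'E'
def ray(s,u,v):
    T=s['cam_to_world']; d=T[:3,:3]@np.linalg.inv(s['intrinsics'])@[u,v,1]; return T[:3,3],d
def atz(s,u,v,z):
    o,d=ray(s,u,v); return o+d*(z-o[2])/d[2]
def tri(a,pa,b,pb):
    o1,d1=ray(a,*pa);o2,d2=ray(b,*pb)
    t=np.linalg.lstsq(np.c_[d1,-d2],o2-o1,rcond=None)[0]
    p,q=o1+d1*t[0],o2+d2*t[1]; return (p+q)/2,np.linalg.norm(p-q)
E
python3 - <<'E'
from h import *
np.set_printoptions(precision=4,suppress=True)
a=dict(np.load('pics/top1.npz'));b=dict(np.load('pics/scene1.npz'))
f=lambda p:((p[0]+.5)/3.7+224.5,(p[1]+.5)/3.7+114.5)
g=lambda p:((p[0]+.5)/3.5+194.5,(p[1]+.5)/3.5+169.5)
C=[((333,142),(313,257),'B+f'),((318,259),(430,191),'B+n'),((528,287),(281,73),'B-n'),((543,169),(166,127),'B-f'),((203,333),(606,220),'L+n'),((598,320),(258,37),'L-n')]
for p,q,n in C:
    z=.068 if n[0]=='B' else .06
    print(n,*tri(a,f(p),b,g(q)),'plane',atz(a,*f(p),z)[:2],atz(b,*g(q),z)[:2])
for n,p in [('fence+out',(194,112)),('fence-out',(593,98)),('fence+in',(197,136)),('fence-in',(594,123))]: print(n,atz(a,*f(p),.08))
print('depth z blank',world(a,341,173),'board',world(a,295,185),'fence',world(a,320,147))
for n,p in [('tray',(c)) for c in [(32,131),(165,124),(176,293),(40,300)]]: print(n,atz(a,*f(p),.03)[:2])
from scipy.spatial.transform import Rotation as R
print(R.from_rotvec(state()['ee_rot']).as_matrix())
E
```

```text
B+f [0.5802 0.0196 0.0692] 0.003207202845772618 plane [0.5816 0.0185] [0.5784 0.0199]
B+n [0.4806 0.0304 0.0682] 1.7334101443520905e-05 plane [0.4807 0.0304] [0.4805 0.0303]
B-n [ 0.4579 -0.1479  0.0692] 0.00028910611115664955 plane [ 0.4581 -0.1481] [ 0.4568 -0.1491]
B-f [ 0.5584 -0.1602  0.0695] 0.0021950361234062943 plane [ 0.5595 -0.1612] [ 0.5567 -0.1609]
L+n [0.4163 0.1296 0.0585] 0.0032071303171653932 plane [0.4172 0.1282] [0.4166 0.1319]
L-n [ 0.4305 -0.2083  0.0607] 0.0013496886987882908 plane [ 0.4311 -0.2089] [ 0.4296 -0.2084]
fence+out [0.6041 0.1368 0.08  ]
fence-out [ 0.6186 -0.202   0.08  ]
fence+in [0.5835 0.1339 0.08  ]
fence-in [ 0.5971 -0.2027  0.08  ]
depth z blank [ 0.5186 -0.0654  0.0661] board [0.4801 0.08   0.0589] fence [0.5985 0.0017 0.0795]
tray [0.597  0.2857]
tray [0.6042 0.1677]
tray [0.4539 0.1554]
tray [0.4468 0.2749]
[[-0.0007  0.3511  0.9363]
 [-0.002   0.9363 -0.3511]
 [-1.     -0.0021  0.0001]]
```

```bash
python3 -m handwheel '{"slide":[[0,-15,13],[0,-40,36],[0,-67,60],[0,-94,85],[0,-121,109],[0,-148,134],[0,-175,158],[0,-205,185],[0,-237,214],[0,-237,214]],"rot":[[0,0,0],[-3,0,0],[-6,0,0],[-9,0,0],[-12,0,0],[-15,0,0],[-18,0,0],[-21,0,0],[-23,0,0],[-23,0,0]]}' 0 20
python3 - <<'E'
from h import *
from scipy.spatial.transform import Rotation as R
s=state();M=R.from_rotvec(s['ee_rot']).as_matrix();print(M.round(4),s['qpos'].round(2))
print(M.T@(np.array([.427,-.080,.12])-s['tool_pos'])*1e3)
E
```

```text
clock: 0.93
tool_pos: [0.3132, 0.2096, 0.2311]
ee_rot: [-0.027, 1.57, 0.021]
force: [0.2, -0.2, -0.3]
gripper_width: 0.997
[[ 8.000e-04 -3.070e-02  9.995e-01]
 [-3.900e-03  9.995e-01  3.070e-02]
 [-1.000e+00 -4.000e-03  7.000e-04]] [-0.88 -0.05  0.23  1.93  0.02  1.27  0.95]
[ 112.34972728 -292.54584901  104.76611213]
```

```bash
python3 -m handwheel '{"slide":[[0,-25,9],[5,-60,21],[15,-95,34],[30,-130,47],[50,-165,60],[70,-200,72],[90,-235,85],[105,-270,97],[112,-292,105],[112,-292,105]],"rot":[[0,0,0],[0,0,0],[0,0,0],[0,0,0],[0,0,0],[-0.3,0,0],[-0.6,0,0],[-0.6,0,0],[-0.6,0,0],[-0.6,0,0]]}'
python3 - <<'E'
from h import *
from scipy.spatial.transform import Rotation as R
s=state();M=R.from_rotvec(s['ee_rot']).as_matrix();print(M.round(4),s['qpos'].round(2),s['tool_pos'])
print(M.T@(np.array([.427,-.080,.064])-s['tool_pos'])*1e3)
w=snap('wrist','w1')
np.set_printoptions(precision=4,suppress=True)
print(w['cam_to_world'])
E
```

```text
clock: 1.77
tool_pos: [0.4274, -0.0753, 0.1179]
ee_rot: [-0.038, 1.573, 0.03]
force: [0.2, 0.2, -0.3]
gripper_width: 0.999
[[-0.0019 -0.0435  0.9991]
 [-0.0049  0.999   0.0435]
 [-1.     -0.0048 -0.0021]] [-0.43  0.21  0.65  1.99 -0.14  0.99  1.9 ] [ 0.42744076 -0.07532038  0.11787789]
[53.901071   -4.39482261 -0.52949226]
[[-0.0435  0.9494  0.3111  0.3456]
 [ 0.999   0.0429  0.0088 -0.0773]
 [-0.005   0.3112 -0.9503  0.2615]
 [ 0.      0.      0.      1.    ]]
```

View pics/w1.png

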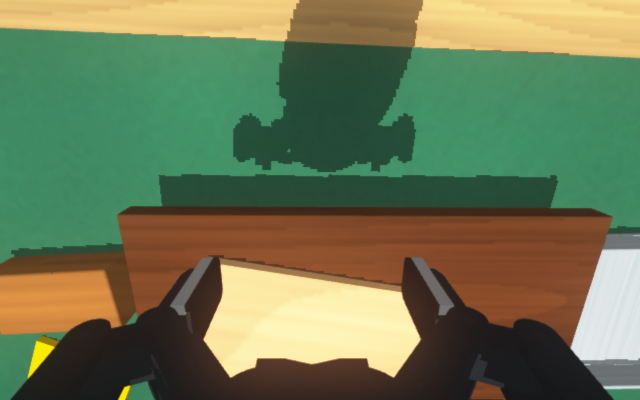

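The wrist view shows both open fingertips at about (213,262) and (408,262), with the blank's near edge running (225,262) to (400,288) below them. I'll read the tip height when open from the depth.

```bash
python3 - <<'E'
from h import *
np.set_printoptions(precision=4,suppress=True)
w=dict(np.load('pics/w1.npz'))
z=w['z_map'];H=[]
for v in range(250,330,1):
  for u in list(range(180,225))+list(range(398,445)):
    p=world(w,u,v,0)
    if p[2]>.09: H.append([*p,u,v])
H=np.array(H)
for m in (H[:,3]<300,H[:,3]>300):
  h=H[m]; h=h[h[:,2]<h[:,2].min()+.006]; print(h.min(0),h.max(0),len(h))
E
```

```text
[  0.4163  -0.1245   0.1317 201.     257.    ] [  0.4387  -0.1163   0.1376 222.     300.    ] 196
[  0.4125  -0.0325   0.1303 401.     257.    ] [  0.4342  -0.0259   0.1362 421.     298.    ] 143
```

```bash
python3 -m handwheel '{"slide":[[8,-1,0],[20,-3,0],[32,-4,0],[42,-4,0],[50,-4,0],[57,-4,0],[62,-4,0],[65,-4,0],[67,-4,0],[67,-4,0]],"rot":[[0,0,0],[0,0,0.3],[0,0,0.3],[0,0,0.3],[0,0,0.3],[0,0,0.3],[0,0,0.3],[0,0,0.3],[0,0,0.3],[0,0,0.3]]}'
python3 - <<'E'
from h import *
from scipy.spatial.transform import Rotation as R
s=state();M=R.from_rotvec(s['ee_rot']).as_matrix();print(M.round(4),s['qpos'].round(2),s['tool_pos'],s['force'])
E
```

```text
clock: 2.65
tool_pos: [0.4278, -0.0732, 0.0521]
ee_rot: [-0.038, 1.571, 0.046]
force: [0.5, -0.7, 0.3]
gripper_width: 1.001
[[-5.000e-04 -5.310e-02  9.986e-01]
 [ 5.300e-03  9.986e-01  5.310e-02]
 [-1.000e+00  5.300e-03 -2.000e-04]] [-0.37  0.32  0.61  2.07 -0.25  0.83  2.  ] [ 0.42783562 -0.0732285   0.05213139] [ 0.52206266 -0.70284795  0.3302395 ]
```

```bash
python3 -m handwheel '{"slide":[[1,0,0],[1.5,0,5],[1.5,0,10],[1.5,0,15],[1.5,0,20],[1.5,0,25],[1.5,0,30],[1.5,0,35],[1.5,0,40],[1.5,0,44]],"rot":[[0.3,0,-0.3],[0.6,0,-0.3],[0.6,0,-0.3],[0.6,0,-0.3],[0.6,0,-0.3],[0.6,0,-0.3],[0.6,0,-0.3],[0.6,0,-0.3],[0.6,0,-0.3],[0.6,0,-0.3]]}'
python3 - <<'E'
from h import *
from scipy.spatial.transform import Rotation as R
s=state();M=R.from_rotvec(s['ee_rot']).as_matrix();print(M.round(4),s['tool_pos'],s['force'],s['torque'])
t=snap('top','top2')
i=cv2.imread('pics/top2.png')[115:220,225:440]
w=snap('wrist','w2')
E
```

```text
clock: 3.48
tool_pos: [0.4724, -0.071, 0.0508]
ee_rot: [-0.034, 1.57, 0.033]
force: [-0.7, 0.1, 0.7]
gripper_width: 1.003
[[ 1.000e-04 -4.260e-02  9.991e-01]
 [-2.000e-04  9.991e-01  4.260e-02]
 [-1.000e+00 -2.000e-04  1.000e-04]] [ 0.47242207 -0.07101278  0.05077966] [-0.74018197  0.07055549  0.74509113] [-0.02629389  0.14723934 -0.03773468]
```

View pics/w2.png

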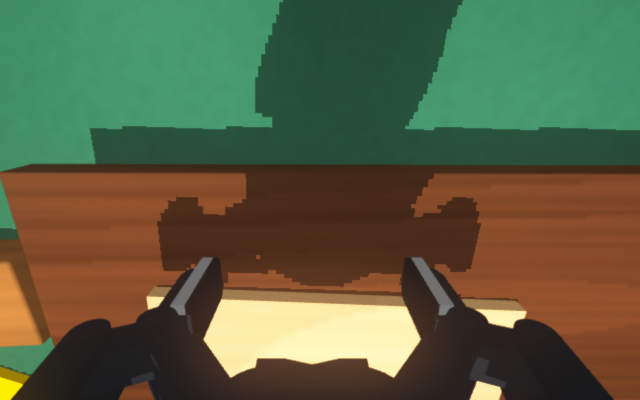

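The fingers stand square to the ledge and the blank's near edge (150,292)–(525,305) is nearly parallel to the ledge edge. About 10 mm remains to the fence.

```bash
python3 -m handwheel '{"slide":[[0,0,1],[0,0,3],[0,0,4],[0,0,5],[0,0,6],[0,0,7],[0,0,8],[0,0,9],[0,0,10],[0,0,10]],"rot":[[0,0,0],[0,0,0],[0,0,0],[0,0,0],[0,0,0],[0,0,0],[0,0,0],[0,0,0],[0,0,0],[0,0,0]]}'
```

```text
clock: 4.42
tool_pos: [0.482, -0.0704, 0.0508]
ee_rot: [-0.034, 1.57, 0.034]
force: [0.2, -0.3, -0.8]
gripper_width: 1.003
```

```bash
python3 -m handwheel '{"slide":[[0,0,0.5],[0,0,1],[0,0,1.5],[0,0,2],[0,0,2.5],[0,0,3],[0,0,3],[0,0,3],[0,0,3],[0,0,3]],"rot":[[0,0,0],[0,0,0],[0,0,0],[0,0,0],[0,0,0],[0,0,0],[0,0,0],[0,0,0],[0,0,0],[0,0,0]]}'
```

```text
clock: 5.25
tool_pos: [0.4843, -0.0704, 0.0507]
ee_rot: [-0.033, 1.571, 0.034]
force: [-2.3, 0.1, 1.0]
gripper_width: 1.004
```

```bash
python3 -m handwheel '{"slide":[[0,0,0.3],[0,0,0.6],[0,0,1],[0,0,1.3],[0,0,1.6],[0,0,2],[0,0,2],[0,0,2],[0,0,2],[0,0,2]],"rot":[[0,0,0],[0,0,0],[0,0,0],[0,0,0],[0,0,0],[0,0,0],[0,0,0],[0,0,0],[0,0,0],[0,0,0]]}'
```

```text
clock: 6.08
tool_pos: [0.4844, -0.0703, 0.0504]
ee_rot: [-0.032, 1.575, 0.034]
force: [-5.9, -0.1, 5.7]
gripper_width: 0.999
```

```bash
python3 -m handwheel '{"slide":[[0,0,-4],[0,0,-10],[0,0,-16],[-10,0,-20],[-25,0,-20],[-40,0,-20],[-55,0,-20],[-70,0,-20],[-75,0,-20],[-75,0,-20]],"rot":[[0,0,0],[0,0,0],[0,0,0],[0,0,0],[0,0,0],[0,0,0],[0,0,0],[0,0,0],[0,0,0],[0,0,0]]}'
python3 -m handwheel '{"slide":[[0,-8,5],[0,-20,12],[0,-32,20],[0,-44,28],[0,-56,36],[0,-68,44],[0,-80,52],[0,-92,60],[0,-104,67],[0,-112,72]],"rot":[[4,0,0],[11,0,0],[18,0,0],[25,0,0],[32,0,0],[39,0,0],[46,0,0],[53,0,0],[59,0,0],[60,0,0]]}' 128
python3 -m handwheel '{"slide":[[0,0,0],[0,0,0],[0,0,0],[0,0,0],[0,0,0],[0,0,0],[0,0,0],[0,0,0],[0,0,0],[0,0,0]],"rot":[[5,0,0],[11,0,0],[17,0,0],[23,0,0],[28,0,0],[30,0,0],[30,0,0],[30,0,0],[30,0,0],[30,0,0]]}'
python3 - <<'E'
from h import *
from scipy.spatial.transform import Rotation as R
s=state();M=R.from_rotvec(s['ee_rot']).as_matrix();print(M.round(4),s['qpos'].round(2),s['tool_pos'],s['force'])
w=snap('wrist','w3');t=snap('top','top3')
i=cv2.imread('pics/top3.png')[115:220,225:440]
cv2.imwrite('pics/c3.png',np.vstack([cv2.resize(w['pixels'][...,::-1],(400,250)),cv2.resize(i,(640,312),interpolation=cv2.INTER_CUBIC)[:, :400]])) 
cv2.imwrite('pics/c4.png',cv2.resize(i,None,fx=3.7,fy=3.7,interpolation=cv2.INTER_CUBIC))
E
```

```text
clock: 6.92
tool_pos: [0.4684, -0.0714, 0.1277]
ee_rot: [-0.034, 1.566, 0.034]
force: [0.5, 0.3, 0.7]
gripper_width: 1.002
clock: 7.75
tool_pos: [0.5434, -0.1811, 0.1247]
ee_rot: [0.784, 1.425, -0.787]
force: [-0.3, -0.7, -0.1]
gripper_width: 0.499
clock: 8.58
tool_pos: [0.5434, -0.1799, 0.1256]
ee_rot: [1.177, 1.23, -1.177]
force: [-0.5, 0.4, 0.2]
gripper_width: 0.5
[[-1.00e-04  9.99e-01  4.38e-02]
 [ 4.00e-04  4.38e-02 -9.99e-01]
 [-1.00e+00 -1.00e-04 -4.00e-04]] [-0.36  0.59  0.97  1.63 -0.52  1.2   0.77] [ 0.54343101 -0.17987447  0.12564708] [-0.54688287  0.42630857  0.23739374]
```

View pics/w3.png

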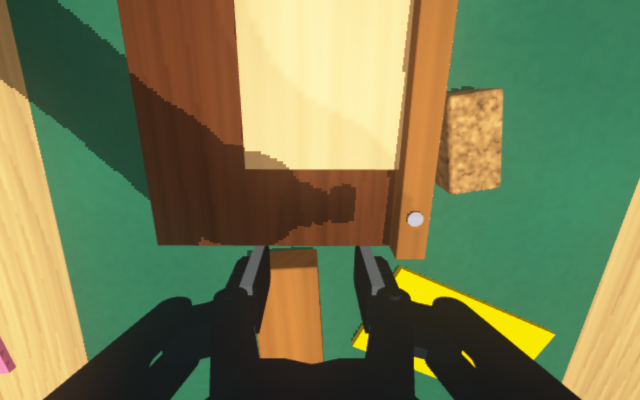

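View pics/c4.png

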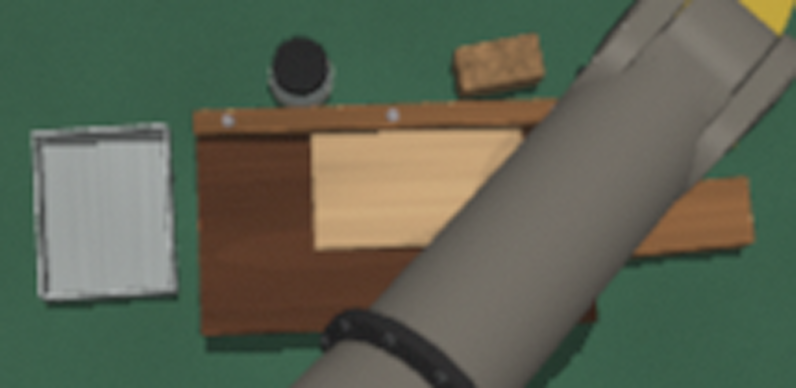

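The blank lies along the fence with its −y end edge at wrist pixels (245,169)–(397,169); in the crop its +y end is at (312,133)–(317,249). The fingers, half open, are past that −y end.

```bash
cat >> h.py <<'E'
C0=np.array([.5175,-.036]);ex=np.array([.9991,.042]);ey=np.array([-.042,.9991])
def led(p): d=np.array(p)[:2]-C0; return np.array([d@ex,d@ey])
E
python3 - <<'E'
from h import *
np.set_printoptions(precision=4,suppress=True)
w=dict(np.load('pics/w3.npz'));t=dict(np.load('pics/top3.npz'))
for p in [(245,169),(397,169)]: print('Bend-',led(atz(w,*p,.068)))
for p in [(235,10),(411,10),(397,160)]: print('sides',led(atz(w,*p,.068)))
for p in [(158,244),(390,244)]: print('Ledge end',led(atz(w,*p,.06)))
f=lambda p:((p[0]+.5)/3.7+224.5,(p[1]+.5)/3.7+114.5)
for p in [(312,133),(317,249)]: print('Bend+',led(atz(t,*f(p),.068)))
for p in [(194,112),(203,333)]: print('Lend+',led(atz(t,*f(p),.08 if p[1]<200 else .06)))
print('tcp',led(state()['tool_pos']))
H=np.array([[*world(w,u,v,0),u] for v in range(240,330) for u in list(range(236,272))+list(range(352,385)) if world(w,u,v,0)[2]>.09])
for m in (H[:,3]<310,H[:,3]>310):
  h=H[m]; h=h[h[:,2]<h[:,2].min()+.006]; print(h.min(0),h.max(0))
E
```

```text
Bend- [-0.0255 -0.1102]
Bend- [ 0.0739 -0.11  ]
sides [-0.0252 -0.0187]
sides [ 0.0738 -0.0185]
sides [ 0.0734 -0.104 ]
Ledge end [-0.0949 -0.1686]
Ledge end [ 0.0758 -0.1682]
Bend+ [0.0747 0.0695]
Bend+ [-0.0254  0.0685]
Lend+ [0.0938 0.169 ]
Lend+ [-0.0933  0.1683]
tcp [ 0.0199 -0.1449]
[  0.5136  -0.1911   0.1278 254.    ] [  0.5208  -0.1687   0.1337 269.    ]
[  0.5624  -0.1892   0.1282 354.    ] [  0.5688  -0.1664   0.134  369.    ]
```

```bash
python3 -m handwheel '{"slide":[[8,0,0],[20,0,0],[32,0,0],[42,0,0],[50,0,0],[56,0,0],[60,0,0],[62,0,0],[63,0,0],[63,0,0]],"rot":[[0,0,0],[0,0,0],[0,0,0],[0,0,0],[0,0,0],[0,0,0],[0,0,0],[0,0,0],[0,0,0],[0,0,0]]}'
python3 -m handwheel '{"slide":[[0,0,-4],[0,0,-9],[0,0,-13],[0,0,-17],[0,0,-21],[0,0,-25],[0,0,-30],[0,0,-35],[0,0,-40],[0,0,-45]],"rot":[[0,0,0],[0,0,0],[0,0,0],[0,0,0],[0,0,0],[0,0,0],[0,0,0],[0,0,0],[0,0,0],[0,0,0]]}'
python3 - <<'E'
from h import *
from scipy.spatial.transform import Rotation as R
s=state();M=R.from_rotvec(s['ee_rot']).as_matrix();print(M.round(4),s['tool_pos'],s['force'],led(s['tool_pos']))
w=snap('wrist','w4')
E
```

```text
clock: 9.52
tool_pos: [0.5437, -0.1802, 0.0629]
ee_rot: [1.178, 1.229, -1.178]
force: [-0.6, -0.5, -0.8]
gripper_width: 0.495
clock: 10.35
tool_pos: [0.5416, -0.1347, 0.0629]
ee_rot: [1.178, 1.229, -1.178]
force: [0.2, -0.7, -0.3]
gripper_width: 0.501
[[ 2.000e-04  9.991e-01  4.260e-02]
 [-3.000e-04  4.260e-02 -9.991e-01]
 [-1.000e+00  2.000e-04  3.000e-04]] [ 0.54162555 -0.13469796  0.06288935] [ 0.21289849 -0.67322623 -0.3111329 ] [ 0.01995852 -0.09962241]
```

View pics/w4.png

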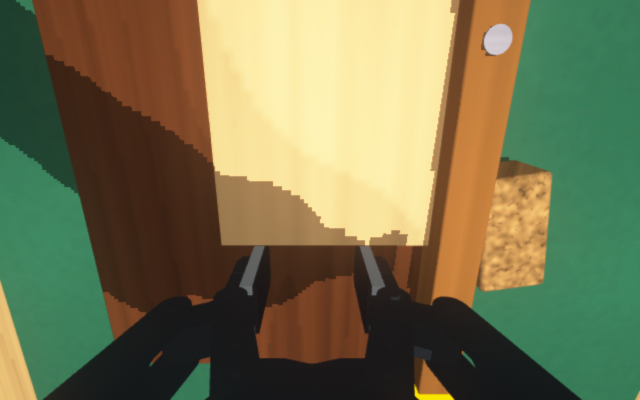

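The tips at (265,247) and (365,247) are against the end edge (222–428, 245) and the blank is still square. I'll keep pushing.

```bash
python3 -m handwheel '{"slide":[[0,0,-5],[0,0,-10],[0,0,-15],[0,0,-20],[0,0,-25],[0,0,-30],[0,0,-35],[0,0,-40],[0,0,-45],[0,0,-50]],"rot":[[0,0,0],[0,0,0],[0,0,0],[0,0,0],[0,0,0],[0,0,0],[0,0,0],[0,0,0],[0,0,0],[0,0,0]]}'
python3 -m handwheel '{"slide":[[0,0,-5],[0,0,-10],[0,0,-15],[0,0,-20],[0,0,-25],[0,0,-30],[0,0,-35],[0,0,-40],[0,0,-45],[0,0,-50]],"rot":[[0,0,0],[0,0,0],[0,0,0],[0,0,0],[0,0,0],[0,0,0],[0,0,0],[0,0,0],[0,0,0],[0,0,0]]}'
python3 -m handwheel '{"slide":[[0,0,-3],[0,0,-5],[0,0,-7],[0,0,-9],[0,0,-11],[0,0,-13],[0,0,-14],[0,0,-15],[0,0,-15],[0,0,-15]],"rot":[[0,0,0],[0,0,0],[0,0,0],[0,0,0],[0,0,0],[0,0,0],[0,0,0],[0,0,0],[0,0,0],[0,0,0]]}'
python3 - <<'E'
from h import *
s=state();print(s['tool_pos'],s['force'],led(s['tool_pos']))
w=snap('wrist','w5');snap('top','top5')
E
```

```text
clock: 11.23
tool_pos: [0.5394, -0.0845, 0.0628]
ee_rot: [1.178, 1.229, -1.178]
force: [-0.2, -0.8, 1.1]
gripper_width: 0.497
clock: 12.07
tool_pos: [0.5373, -0.0346, 0.0628]
ee_rot: [1.178, 1.229, -1.178]
force: [0.3, -1.4, 0.1]
gripper_width: 0.499
clock: 12.9
tool_pos: [0.5366, -0.0199, 0.0627]
ee_rot: [1.178, 1.23, -1.178]
force: [-0.7, 0.2, 0.4]
gripper_width: 0.5
[ 0.53664694 -0.01985096  0.0627493 ] [-0.67179794  0.19607387  0.41332736] [0.01980796 0.01533033]
```

View pics/w5.png

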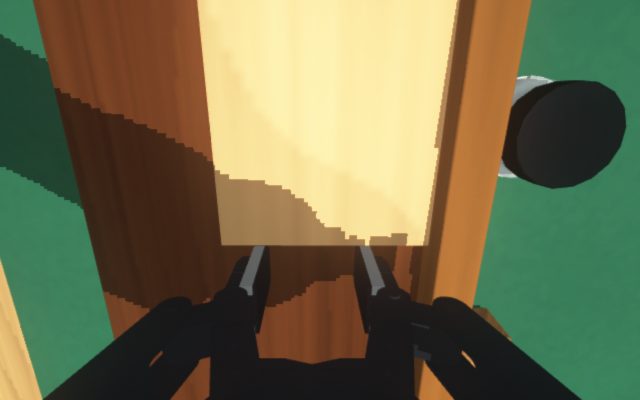

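The blank is still square, with its end edge at (221–428, 245) at the tips and its right side along the fence.

```bash
python3 - <<'E'
from h import *
np.set_printoptions(precision=4,suppress=True)
w=dict(np.load('pics/w5.npz'))
for p in [(221,245),(428,245),(452,60)]: print(led(atz(w,*p,.068)))
E
```

```text
[-0.026   0.0268]
[0.0748 0.0269]
[0.0748 0.1098]
```

Another 8 mm to go, then back off and lift.

```bash
python3 -m handwheel '{"slide":[[0,0,-1],[0,0,-2],[0,0,-3],[0,0,-4],[0,0,-5],[0,0,-6],[0,0,-7],[0,0,-8],[0,0,-8],[0,0,-8]],"rot":[[0,0,0],[0,0,0],[0,0,0],[0,0,0],[0,0,0],[0,0,0],[0,0,0],[0,0,0],[0,0,0],[0,0,0]]}'
python3 -m handwheel '{"slide":[[0,0,3],[0,0,10],[0,0,18],[-10,0,25],[-25,0,30],[-45,0,40],[-65,0,50],[-80,0,60],[-90,0,70],[-95,0,75]],"rot":[[0,0,0],[0,0,0],[0,0,0],[0,0,0],[0,0,0],[0,0,0],[0,0,0],[0,0,0],[0,0,0],[0,0,0]]}'
python3 -m handwheel '{"slide":[[0,0,20],[0,0,50],[0,0,80],[0,0,105],[0,0,120],[0,0,130],[0,0,130],[0,0,130],[0,0,130],[0,0,130]],"rot":[[0,0,0],[0,0,0],[0,0,0],[0,0,0],[0,0,0],[0,0,0],[0,0,0],[0,0,0],[0,0,0],[0,0,0]]}'
python3 - <<'E'
from h import *
snap('top','top6');snap('scene','scene6')
i=cv2.imread('pics/top6.png')[115:220,225:440]; j=cv2.imread('pics/scene6.png')[180:340,195:420]
cv2.imwrite('pics/c6.png',np.vstack([cv2.resize(i,(600,293),interpolation=cv2.INTER_CUBIC),cv2.resize(j,(600,427),interpolation=cv2.INTER_CUBIC)[100:400]]))
E
```

```text
clock: 13.83
tool_pos: [0.5364, -0.0119, 0.0628]
ee_rot: [1.178, 1.229, -1.177]
force: [-0.1, 0.9, -0.2]
gripper_width: 0.501
clock: 14.67
tool_pos: [0.5401, -0.0903, 0.1601]
ee_rot: [1.18, 1.224, -1.178]
force: [-0.1, -1.2, -0.1]
gripper_width: 0.499
clock: 15.5
tool_pos: [0.5456, -0.2148, 0.1575]
ee_rot: [1.177, 1.232, -1.175]
force: [-0.0, 0.2, 0.4]
gripper_width: 0.497
```

View pics/c6.png

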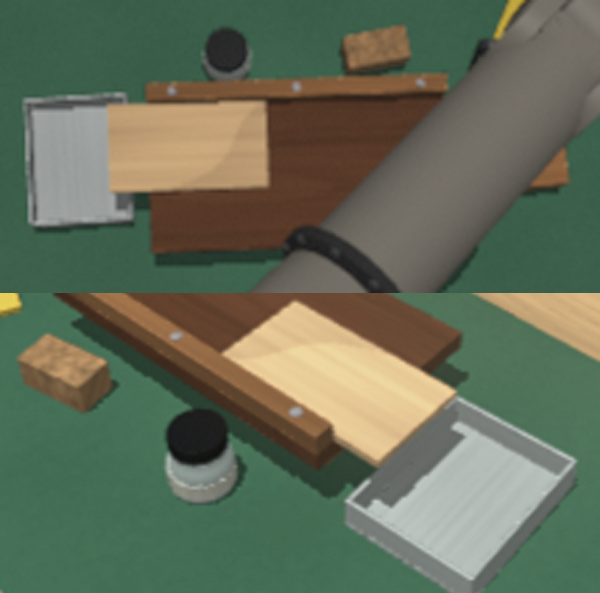

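The blank overhangs the tray end, flush along the fence, with crop corners (108,105), (268,100), (269,187), (111,192). The bystanders look unmoved. One numeric check follows, including picture differences for the bystanders.

```bash
python3 - <<'E'
from h import *
np.set_printoptions(precision=4,suppress=True)
t=dict(np.load('pics/top6.npz'));k=600/215;ky=293/105
for p in [(108,105),(268,100),(269,187),(111,192)]: print(led(atz(t,(p[0]+.5)/k+224.5,(p[1]+.5)/ky+114.5,.068)))
for p in [(268,145),(262,170),(320,165)]: print('z',world(t,p[0],p[1]))
a=cv2.imread('pics/scene1.png').astype(int);b=cv2.imread('pics/scene6.png').astype(int)
d=abs(a-b).max(2)
for n,(u0,u1,v0,v1) in dict(jar=(255,287,262,296),sander=(200,238,234,262),tray_far=(345,412,285,330),offcut=(204,232,180,200)).items(): print(n,(d[v0:v1,u0:u1]>25).mean())
E
```

```text
[0.0742 0.2142]
[0.0736 0.0322]
[-0.0258  0.0346]
[-0.0254  0.2132]
z [0.621  0.1758 0.0009]
z [0.5353 0.1936 0.0059]
z [0.5446 0.0011 0.0603]
jar 0.0
sander 0.0
tray_far 0.01990049751243781
offcut 0.0
```

```bash
python3 -c "from cell import finish_job; print(finish_job())"
```

```text
the job is handed in; nothing more can be done
None
```

The blank now lies flat against the fence, with about 44–45 mm (a quarter of its length) sticking out over the tray end. I handed the job in at about 15.6 s.

**What I did:** I pushed the blank with the open fingertips against the fence until it stopped (about 6 N). Then I pushed its far end with the half-open fingertips along the ledge towards the tray. After that I backed off, lifted clear and moved the hand away.

**Last checks:**
- **Position:** In the top view the blank's ends are at ledge y ≈ +34 and +214 mm (aim +35 and +215). Its fence side is at x ≈ 74 mm (fence face at 75 mm), within what the pictures can resolve.
- **Squareness:** The fence side reads within about 0.2° of the fence. The two corners of the inner end differ by 2.4 mm, which I put down to reading the enlarged top view. The closer wrist view before the last 8 mm showed that end square to 0.1 mm.
- **Bystanders:** In the scene view the jar, sander and offcut show no pixel change. The checked part of the tray changed by 2 %, which I take to be the blank's shadow.
- **Not confirmed:** I meant to check the blank's height from the depth picture, but the points I picked missed it. That it lies flat rests on the pictures alone.

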